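# Set the zero of a welding turntable controller with a stylus

## Task

Zero the welding turntable: on its controller box, first turn the selector knob until its pointer sits on the long double-bar mark and let go of it. Then take the stylus (round handle with a flat disc on top) out of the tool rack, put its thin end through the aperture that has the dark ring around it and push the recessed button fully down; finish with the stylus still gripped and the button still held down. Do not press the button under the plain aperture, do not press either button before the selector is set, and leave all other things where they are.

Things in the scene. Friction and masses are not known exactly. Their poses are not given: they have to be found in the camera images.
- controller: Fixed box, 160 (x) x 240 (y) x 70 mm high, hollow, grey sides, flat level white panel 8 mm thick on top. Origin: centre of its underside. Selector knob at the panel's middle; two round 16 mm apertures 75 mm from the knob axis: at +y the ringed one (flat dark washer, 31 mm across), at -y the plain one. Stands on either side of the table, turned up to 0.35 rad.
- selector (a joint): Knob angle, rad, growing clockwise from above. Four detents 40 degrees apart: 0, 0.698, 1.396, 2.094; let go, it snaps to the nearest (peak torque 0.07 N m) and stays. At 1.396, the third, the white pointer points to the box's +x, onto the only long mark, a double bar 26 mm long; other marks are short ticks. Starts at 0 or 0.698 (pointer 80 or 40 degrees from +x towards +y).
- selector_grip (a point): On the knob's vertical axis, 37 mm above the panel, where to grip. The knob: black disc 44 mm across with an upright bar 42 mm long, 14 mm thick, its top 44 mm above the panel; a white line on one half of the bar is the pointer. The point turns with the knob: its -x axis runs along the bar towards the pointer end; pinch the bar along the point's y.
- zero_hole (a point): Centre of the mouth of the ringed aperture (16 mm diameter, at panel height 70 mm above the table). The button to hold lies 22 mm below this point.
- zero_button (a joint): Travel of the recessed button under the ringed aperture, m: 0 up, 0.006 fully down. Flat grey disc 21 mm across moving straight down; a spring resists with 1.5 N at first and 5 N fully down, and lifts it again when released.
- spare_hole (a point): Centre of the mouth of the plain aperture (16 mm), with the other button 22 mm below: not to be pressed.
- spare_button (a joint): Travel of the other button, m: 0 up, 0.006 fully down. Leave it at 0.
- rack: Fixed grey tool rack, 60 (x) x 210 (y) x 65 mm high, three vertical 11 mm through holes in a row along its y, 70 mm apart (y = -70, 0, 70 mm). Each holds one tool standing upright; which tool is in which hole varies. Origin: centre of its underside. Pinch a tool along the rack's x axis, where nothing is in the way.
- stylus: Stylus, 130 mm long, about 60 g, upright and loose in the rack: steel rod 7 mm across, 60 mm long; above it a black round handle 16 mm across, 65 mm long; on top a flat disc 25 mm across, 5 mm thick. Origin: the rod's free end; z runs from there to the disc. In the rack the handle's lower face rests on the rack's top, the rod hangs in the hole.
- stylus_tip (a point): The free end of the stylus's rod, the end that presses.
- stylus_grip (a point): Middle of the stylus's round handle, 92.5 mm above the rod's free end.
- t_key: Bystander in the rack: steel chuck key with a cross bar 50 mm long and 10 mm thick on top, 127 mm long in all. Origin: its lower end.
- scraper: Bystander in the rack: tool with a square black handle 18 x 18 x 65 mm and no disc, 125 mm long. Origin: its lower end.
- nozzle: Bystander: white ceramic gas nozzle, 24 mm across, 45 mm high, standing between controller and rack. Origin: underside.
- coupon: Bystander: short steel tube, 60 mm across, 45 mm high, behind the work. Origin: underside.
- flange: Bystander: flat steel ring, 100 mm across, 20 mm high, behind the work. Origin: underside.
- spray: Bystander: spray can, 54 mm across, 120 mm high, behind the work. Origin: underside.
- wire_brush: Bystander: flat brush about 0.2 m long with a wooden handle, lying to the robot's right, nearer to its base than the work.
- steel_block: Bystander: steel block 50 x 30 x 30 mm lying near the robot. Origin: underside.
- cup: Bystander: open steel cup, 72 mm across, 85 mm high, behind the work. Origin: underside.

How it is judged:
By the outcome, as a careful person would: the job done as asked, in the order asked, and still so for the second after the job is handed in, while the arm keeps its last pose, push and grip.
It also fails if it takes over 64 s, if anything falls off the work surface, if the arm or the gripper's body presses on something with over 40 N, if the wrist force passes 120 N, or if a joint passes its speed limit or range.

## Robot

A 6-joint arm with a two-finger parallel gripper is mounted at the origin on the work surface. World frame = base frame: x ahead of the robot, y to its left, z up, the work surface at z = 0. Lengths are in m, angles in rad, forces in N, time in s.
With the tool pointing down it reaches from about 0.325 to 0.9 m from the base axis. Payload 6.1 kg.
Tool frame: the origin (TCP) lies at the very end of the fingers, on their centre line; the grasp point (between the pads) lies 19 mm behind it (bot.grip_depth is the distance from the TCP to the grasp point, in m); z points along the fingers, y is the direction in which the jaws open and shut (so a half turn about z gives the same grasp; the last joint's range is limited). The gripper opens to 85 mm and grips with 20 to 120 N. Pads are 22 mm wide; open, the fingers measure 114 mm over their backs; the gripper's body (76 mm by 85 mm) begins 54 mm behind the grasp point. The pads swing forward as they close: fully open they stand 13 mm farther back than shut.
Start: joints at [1.154, 0.22, 1.526, -0, 1.395, -0.126], TCP at [0.179, 0.599, 0.231] pointing down, gripper open.
Joint ranges: [-2.98, 2.98], [-0.91, 2.08], [0.09, 2.57], [-1.24, 4.39], [0.2, 2.65], [-2.68, 2.68]. Speed limits (rad/s): [2.57, 2.57, 3.01, 3.14, 3.14, 3.14].

## Interface

Orientations are given as [roll, pitch, yaw] about the fixed x, y, z axes, in that order (R = Rz(yaw) Ry(pitch) Rx(roll)).
In Python, from station import monitor, optics, bot gives the robot as it stands. The module is installed in compiled form; this text tells all that it offers.
- The arm moves only by the shell command python3 -m pendant 'ROWS'. ROWS is JSON, a list of rows, each an object with "angular": the turn, a rotation vector about the tool's x, y, z in degrees, a list of three; "translation": the shift along the tool's x, y, z in cm, a list of three; "claw": the opening, from 0 (shut) to 1 (fully open). In form: [{"angular": [rx, ry, rz], "translation": [x, y, z], "claw": claw}, ...]. A call has 1 to 20 rows; each row is the pose to reach, as a shift and turn from the pose commanded when the call began, along the tool's axes at that moment; what a row does not reach only later rows make up. A row lasts 1/8 s, in which the tool goes at most 62.5 mm and 10.7 degrees, less where a joint would pass 70% of its speed; a pose out of reach is approached as far as the arm can. A call with a gripper value outside its range is refused whole. The fingers move at their own pace and stop on an object; the grip force is fixed at half the most. Time passes only in rows, so rows that repeat a pose let the fingers close. It gives the time, the measured TCP pose, the force and the opening at its end, in the units of the state.
- monitor.get_state(): the state, without advancing time (a new reading comes with each control period).
- optics.camera(name): name is "scene" or "top" or "wrist"; returns the picture (480x640x3 uint8, blue, green, red); there is no depth.
- optics.camera_info(name): a dict with "intrinsics" (3x3 intrinsics, pixels), "dist_coeffs" ([k1, k2, p1, p2, k3] as OpenCV has them; the pictures are not rectified), "R" (3x3) and "t" (3): a world point X has camera coordinates R X + t. Camera axes: x right, y down, z forward; pixel columns grow to the right and rows downward; lengths in m; the calibration is good to about 2 mm. A picture is of the moment at which its call begins: read the wrist's pose just before it. camera_info takes no time and is no camera call; for the wrist camera it gives the pose at the moment of the call.
- bot.finish_job(): hands the job in, once; it reports no verdict.
The state is a dict: "t": time; "joints": joint angles; "dq": joint speeds; "joint_torque": joint torques, N m; "position": TCP position; "tcp_rot": TCP orientation; "wrist_force": force on the tool from outside, world axes, zero at the start; "torque": the same for the moment, N m; "opening": finger opening in m.
Only numpy, scipy, OpenCV 4.12 (cv2) and the standard library are available. Lean on these libraries where they do the work, as an engineer would, in place of code of your own. Each camera call takes 0.05 s, during which the arm holds its last target.

## Working session

There is one attempt and no reset: what is moved stays moved. The work goes in short steps, Python scripts to look and compute and a shell command to move; the robot and the scene stay as the last step left them, time stands still between calls to the robot, and variables do not carry over. Pictures are saved under pics/ and viewed, and the job is handed in when it is done.

```bash
mkdir -p pics; python3 - <<'E'
from station import monitor, optics, bot
import cv2
print(monitor.get_state(), bot.grip_depth)
for n in ["scene","top","wrist"]:
    i=optics.camera_info(n); print(n,i)
    cv2.imwrite(f"pics/{n}0.png",optics.camera(n))
E
```

```text
{'t': 0.0, 'joints': array([ 1.15391357e+00,  2.21237097e-01,  1.52761446e+00, -1.21243608e-05,
        1.39468391e+00, -1.26107560e-01]), 'dq': array([-6.74663259e-04,  1.94538427e-05, -1.91249201e-03,  1.03435163e-03,
       -1.47306187e-03,  9.53606520e-04]), 'joint_torque': array([-1.10567289e-03, -4.96876216e+01, -3.89405644e+01, -2.25635254e-04,
        1.07406930e-02,  1.70257817e-05]), 'position': array([0.17895062, 0.59820509, 0.23019067]), 'tcp_rot': array([-3.13966377e+00, -2.32516419e-04,  2.85081937e+00]), 'wrist_force': array([ 0.26394782,  0.53279388, -0.14568414]), 'torque': array([ 0.05063098,  0.04516026, -0.01269464]), 'opening': 0.0854604085859063} 0.0187
scene {'intrinsics': array([[496.77797075,   0.        , 316.20637217],
       [  0.        , 496.77797075, 241.03184045],
       [  0.        ,   0.        ,   1.        ]]), 'dist_coeffs': array([-0.11255385,  0.        ,  0.        ,  0.        ,  0.        ]), 'R': array([[ 0.87541181,  0.48330353, -0.00847659],
       [ 0.26136452, -0.48801785, -0.83278278],
       [-0.40662359,  0.72681241, -0.55353499]]), 
[... 280 characters left out ...]
   , 0.        , 0.        ]), 'R': array([[-0.00176382, -0.99959598, -0.02836831],
       [-0.9985102 ,  0.00330761, -0.05446505],
       [ 0.05453688,  0.02822998, -0.99811262]]), 't': array([0.05026963, 0.52088062, 1.09872135])}
wrist {'intrinsics': array([[424.27830014,   0.        , 321.24425107],
       [  0.        , 424.27830014, 245.36311515],
       [  0.        ,   0.        ,   1.        ]]), 'dist_coeffs': array([-0.10202044,  0.        ,  0.        ,  0.        ,  0.        ]), 'R': array([[ 0.28733635,  0.95782855, -0.00151568],
       [ 0.90991514, -0.27246803,  0.31275487],
       [ 0.29915257, -0.09124498, -0.94983267]]), 't': array([-0.62401147, -0.04138525,  0.38130183])}
```

View pics/top0.png

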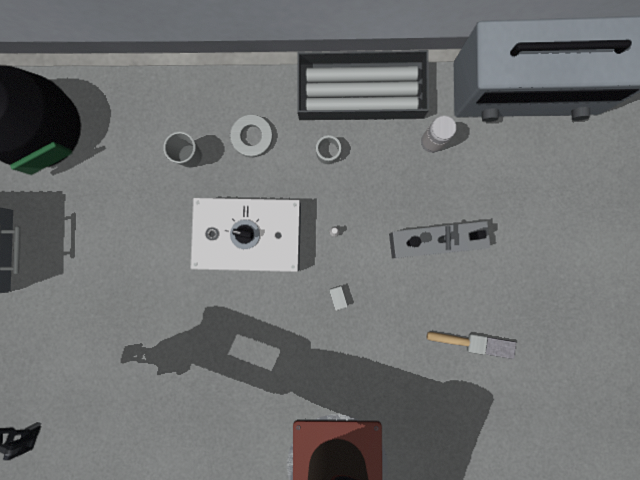

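View pics/scene0.png

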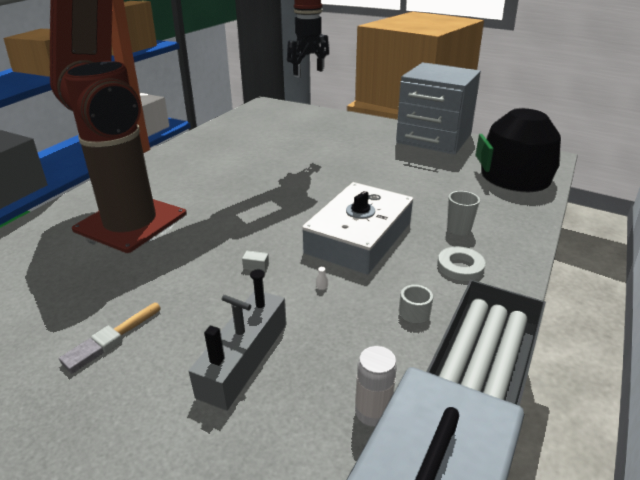

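View pics/wrist0.png

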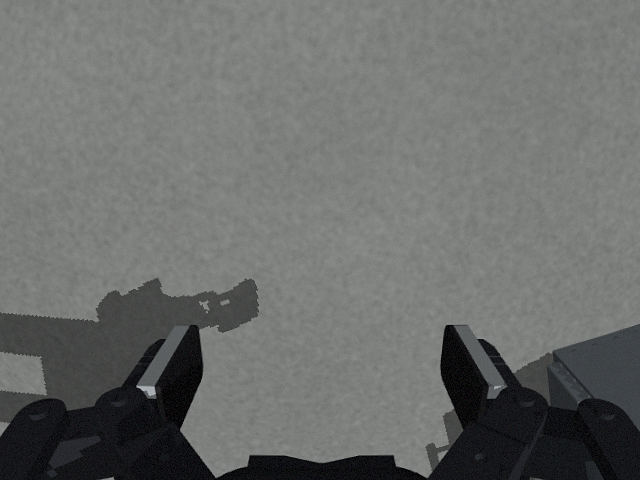

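The top view shows the controller at about (245,234), with the ringed aperture at (212,234) and the plain one at (278,236). The rack is at about (442,238), with the stylus (disc) in the left hole at (414,241). I'll zoom in for measurement.

```bash
python3 - <<'E'
import cv2
im=cv2.imread("pics/top0.png")
cv2.imwrite("pics/z1.png",cv2.resize(im[190:280,185:305],None,fx=6,fy=6,interpolation=cv2.INTER_CUBIC))
cv2.imwrite("pics/z2.png",cv2.resize(im[205:270,380:505],None,fx=6,fy=6,interpolation=cv2.INTER_CUBIC))
E
```

```text
(no output)
```

View pics/z1.png

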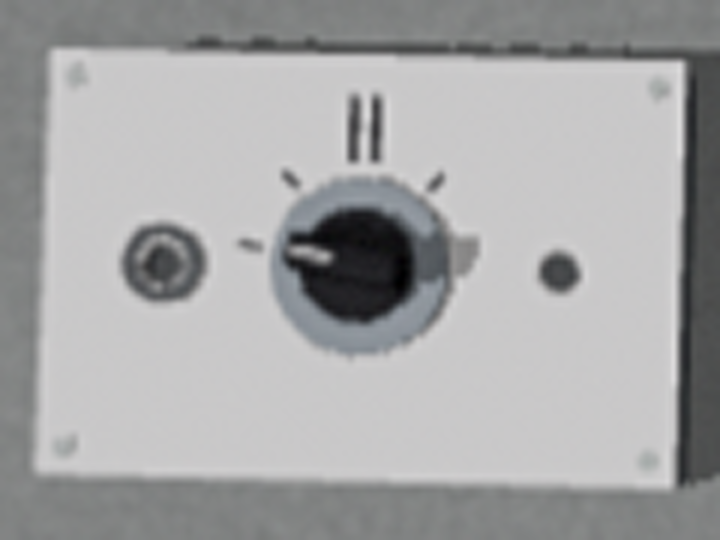

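View pics/z2.png

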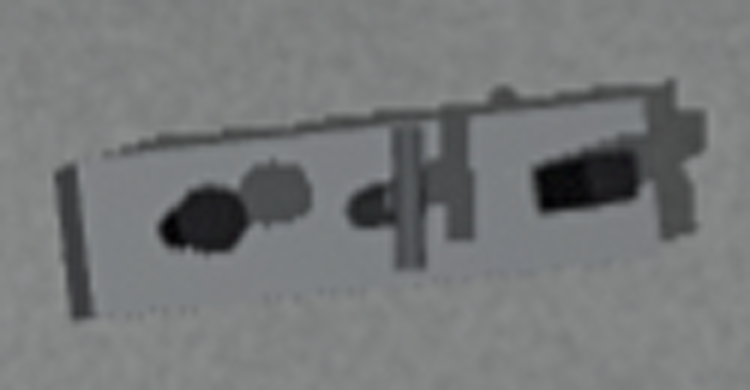

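Pointer starts at detent 0, pointing about 80° from the double bar. Next I fit the poses from the corners.

```bash
cat > h.py <<'E'
import numpy as np, cv2
from station import monitor, optics, bot
from scipy.spatial.transform import Rotation as Ro
def ray(info,uv,z):
    K=info["intrinsics"];p=cv2.undistortPoints(np.array(uv,float).reshape(-1,1,2),K,info["dist_coeffs"]).reshape(-1,2)
    R=np.array(info["R"]);t=np.array(info["t"]);c=-R.T@t
    d=np.c_[p,np.ones(len(p))]@R
    return (c+d*((z-c[2])/d[:,2])[:,None])[:,:2]
def proj(info,X):
    R=np.array(info["R"]);return cv2.projectPoints(np.atleast_2d(np.array(X,float)),cv2.Rodrigues(R)[0],np.array(info["t"]),info["intrinsics"],info["dist_coeffs"])[0].reshape(-1,2)
def fit2(M,W):
    M=np.array(M,float);W=np.array(W);m=M.mean(0);w=W.mean(0);H=(M-m).T@(W-w)
    a=np.arctan2(H[0,1]-H[1,0],H[0,0]+H[1,1]);R=np.array([[np.cos(a),-np.sin(a)],[np.sin(a),np.cos(a)]])
    t=w-R@m;return t,a,W-(M@R.T+t)
def R2(a): return np.array([[np.cos(a),-np.sin(a)],[np.sin(a),np.cos(a)]])
E
python3 - <<'E'
from h import *
i=optics.camera_info("top")
z=lambda p,o:(np.array(p)+.5)/6-.5+np.array(o)
c=z([(50,46),(687,61),(676,488),(37,472)],(185,190))
W=ray(i,c,.07); print(W); t,a,r=fit2([(.08,.12),(.08,-.12),(-.08,-.12),(-.08,.12)],W); print("box",t,a,r)
h=ray(i,z([(163,263),(559,272)],(185,190)),.07);print("holes px",h, "pred",t+R2(a)@[0,.075],t+R2(a)@[0,-.075])
c=z([(78,160),(92,317),(668,258)],(380,205))
W=ray(i,c,.065); t,a,r=fit2([(.03,.105),(-.03,.105),(-.03,-.105)],W); print("rack",t,a,r)
for y in(.07,0,-.07): print(t+R2(a)@[0,y])
print("disc",ray(i,z([(211,219)],(380,205)),.195-.06+.0))
E
```

```text
[[0.61797868 0.32293755]
 [0.61106888 0.08184517]
 [0.45068586 0.08595941]
 [0.45717865 0.32588825]]
box [0.53422802 0.20415759] -0.026049946963666585 [[ 6.52161640e-04  9.04432795e-04]
 [-6.35324523e-06 -2.69378546e-04]
 [-4.43660366e-04 -3.22659841e-04]
 [-2.02148029e-04 -3.12394408e-04]]
holes px [[0.53558923 0.27929571]
 [0.53166364 0.12995264]] pred [0.53618154 0.27913215] [0.53227449 0.12918304]
rack [ 0.52083912 -0.23565175] 0.10345663304755036 [[-5.37617322e-04 -7.60027369e-05]
 [ 3.77396776e-04  1.56360598e-03]
 [ 1.60220546e-04 -1.48760324e-03]]
[ 0.51361007 -0.16602603]
[ 0.52083912 -0.23565175]
[ 0.52806817 -0.30527747]
disc [[ 0.51327163 -0.16444364]]
```

```bash
cat >> h.py <<'E'
def row(p,yaw,cmd=None):
    s=monitor.get_state(); P,e=(s["position"],s["tcp_rot"]) if cmd is None else cmd
    R=Ro.from_euler("xyz",e); T=Ro.from_euler("xyz",[np.pi,0,yaw])
    print("ang",np.round((R.inv()*T).as_rotvec(degrees=True),2),"trans",np.round(R.inv().apply(np.array(p)-P)*100,2))
E
python3 -c "
from h import *
row([.5342,.2042,.20],1.370)"
```

```text
ang [-8.000e-02  6.000e-02  8.484e+01] trans [-45.33 -27.57   3.08]
```

```bash
python3 -m pendant '[{"angular":[0,0,85],"translation":[-45.3,-27.6,2],"claw":1},{"angular":[0,0,85],"translation":[-45.3,-27.6,2],"claw":1},{"angular":[0,0,85],"translation":[-45.3,-27.6,2],"claw":1},{"angular":[0,0,85],"translation":[-45.3,-27.6,2],"claw":1},{"angular":[0,0,85],"translation":[-45.3,-27.6,2],"claw":1},{"angular":[0,0,85],"translation":[-45.3,-27.6,2],"claw":1},{"angular":[0,0,85],"translation":[-45.3,-27.6,2],"claw":1},{"angular":[0,0,85],"translation":[-45.3,-27.6,2],"claw":1},{"angular":[0,0,85],"translation":[-45.3,-27.6,2],"claw":1},{"angular":[0,0,85],"translation":[-45.3,-27.6,2],"claw":1},{"angular":[0,0,85],"translation":[-45.3,-27.6,2],"claw":1},{"angular":[0,0,85],"translation":[-45.3,-27.6,2],"claw":1},{"angular":[0,0,85],"translation":[-45.3,-27.6,2],"claw":1}]'
python3 - <<'E'
from h import *
i=optics.camera_info("wrist"); im=optics.camera("wrist"); cv2.imwrite("pics/w1.png",im)
print(monitor.get_state()["joints"])
t=np.array([.5342,.2042]);a=-.026
for n,p,z in [("hole",[0,.075],.07),("spare",[0,-.075],.07),("knobtop",[0,0],.114),("barmarkctr",[.045,0],.07)]:
    print(n,proj(i,[*(t+R2(a)@p),z]))
E
```

```text
t: 1.78
position: [0.5335, 0.2054, 0.2114]
tcp_rot: [3.142, -0.0, 1.369]
wrist_force: [0.2, -0.1, -0.9]
opening: 0.0855
[2.29360497e-01 1.08459612e-01 1.69046843e+00 4.55503817e-05
 1.34241645e+00 4.31382940e-01]
hole [[301.23095258 119.07928238]]
spare [[338.86614794 322.25745537]]
knobtop [[321.47344631 248.30277007]]
barmarkctr [[385.2252383  217.28780959]]
```

View pics/w1.png

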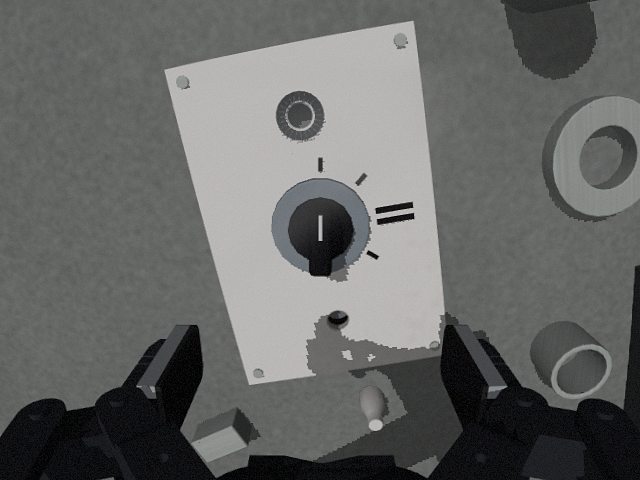

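Wrist view: the knob is centred at about (320,230), with the bar along the pads' width and the pointer towards the first tick (320,164). The double bar is at (395,213). The box sits within 2 mm of where I estimated. Descending and gripping.

```bash
python3 -m pendant '[{"angular":[0,0,0],"translation":[0,0,4],"claw":1},{"angular":[0,0,0],"translation":[0,0,7.5],"claw":1},{"angular":[0,0,0],"translation":[0,0,10],"claw":1},{"angular":[0,0,0],"translation":[0,0,12],"claw":1},{"angular":[0,0,0],"translation":[0,0,12.2],"claw":1},{"angular":[0,0,0],"translation":[0,0,12.2],"claw":0.4},{"angular":[0,0,0],"translation":[0,0,12.2],"claw":0.2},{"angular":[0,0,0],"translation":[0,0,12.2],"claw":0},{"angular":[0,0,0],"translation":[0,0,12.2],"claw":0},{"angular":[0,0,0],"translation":[0,0,12.2],"claw":0},{"angular":[0,0,0],"translation":[0,0,12.2],"claw":0},{"angular":[0,0,0],"translation":[0,0,12.2],"claw":0}]'
```

```text
t: 3.32
position: [0.5329, 0.2049, 0.0902]
tcp_rot: [-3.139, 0.0, 1.368]
wrist_force: [-7.6, 0.8, 9.4]
opening: 0.0129
```

```bash
python3 -m pendant '[{"angular":[0,0,10],"translation":[0,0,-0.1],"claw":0},{"angular":[0,0,20],"translation":[0,0,-0.1],"claw":0},{"angular":[0,0,30],"translation":[0,0,-0.1],"claw":0},{"angular":[0,0,40],"translation":[0,0,-0.1],"claw":0},{"angular":[0,0,50],"translation":[0,0,-0.1],"claw":0},{"angular":[0,0,60],"translation":[0,0,-0.1],"claw":0},{"angular":[0,0,70],"translation":[0,0,-0.1],"claw":0},{"angular":[0,0,80],"translation":[0,0,-0.1],"claw":0},{"angular":[0,0,80],"translation":[0,0,-0.1],"claw":0},{"angular":[0,0,80],"translation":[0,0,-0.1],"claw":0}]'
```

```text
t: 4.58
position: [0.5312, 0.2067, 0.0902]
tcp_rot: [-3.139, 0.006, -0.029]
wrist_force: [-10.7, 7.6, 5.6]
opening: 0.0124
```

```bash
python3 -m pendant '[{"angular":[0,0,0],"translation":[0,0,0],"claw":0.3},{"angular":[0,0,0],"translation":[0,0,0],"claw":0.6},{"angular":[0,0,0],"translation":[0,0,0],"claw":1},{"angular":[0,0,0],"translation":[0,0,0],"claw":1},{"angular":[0,0,0],"translation":[0,0,0],"claw":1},{"angular":[0,0,0],"translation":[0,0,0],"claw":1},{"angular":[0,0,0],"translation":[0,0,-3],"claw":1},{"angular":[0,0,0],"translation":[0,0,-7],"claw":1},{"angular":[0,0,0],"translation":[0,0,-12],"claw":1},{"angular":[0,0,0],"translation":[0,0,-14],"claw":1},{"angular":[0,0,0],"translation":[0,0,-14],"claw":1}]'
python3 - <<'E'
from h import *
i=optics.camera_info("wrist"); im=optics.camera("wrist"); cv2.imwrite("pics/w2.png",im)
np.save("w2.npy",i,allow_pickle=True)
print(monitor.get_state())
t=np.array([.5342,.2042]);a=-.026
for n,p in [("hole",[0,.075]),("spare",[0,-.075]),("c",[.08,.12]),("c",[.08,-.12]),("c",[-.08,-.12]),("c",[-.08,.12])]:
    print(n,proj(i,[*(t+R2(a)@p),.07]))
E
```

```text
t: 5.95
position: [0.5349, 0.2047, 0.2317]
tcp_rot: [-3.141, -0.003, -0.029]
wrist_force: [-0.2, -0.1, -0.7]
opening: 0.0855
{'t': 6.0, 'joints': array([ 2.27717371e-01,  9.51257028e-02,  1.67027952e+00, -3.95117270e-05,
        1.37648352e+00,  1.82758489e+00]), 'dq': array([-0.00135574,  0.02654094,  0.03543464, -0.00017404, -0.00158243,
        0.00079632]), 'joint_torque': array([ 2.93889362e-02, -4.54594266e+01, -4.07047141e+01,  2.00054725e-03,
        1.43977182e-02, -2.86088090e-05]), 'position': array([0.533865  , 0.20438581, 0.22961252]), 'tcp_rot': array([ 3.14147996e+00,  2.76536254e-04, -2.90635746e-02]), 'wrist_force': array([-1.35208973, -0.03568371, -0.81936192]), 'torque': array([0.01758635, 0.00779613, 0.01935527]), 'opening': 0.08550254600792569}
hole [[221.82579189 222.49388924]]
spare [[421.97371786 221.85329162]]
c [[151.62188735 113.65762449]]
c [[491.58799611 112.41152351]]
c [[469.26135048 316.81312852]]
c [[175.2493878  317.63247298]]
```

View pics/w2.png

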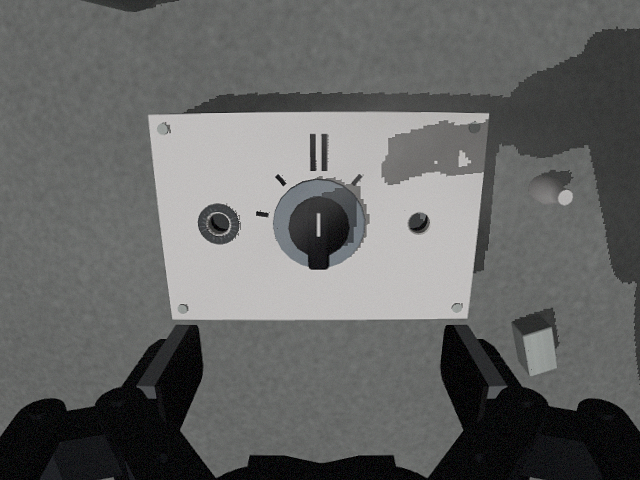

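Wrist view: the pointer is now on the double bar at (319,150), and the knob is released. The ringed hole is at (219,223), which puts it about 2 mm further +y than the top-camera estimate. Now moving over the stylus.

```bash
python3 -c "
from h import *
row([.5134,-.165,.22],1.674)"
```

```text
ang [-1.000e-02  2.000e-02 -9.758e+01] trans [-0.97 36.98  0.97]
```

```bash
python3 -m pendant '[{"angular":[0,0,-97.6],"translation":[-1,37,0.5],"claw":1},{"angular":[0,0,-97.6],"translation":[-1,37,0.5],"claw":1},{"angular":[0,0,-97.6],"translation":[-1,37,0.5],"claw":1},{"angular":[0,0,-97.6],"translation":[-1,37,0.5],"claw":1},{"angular":[0,0,-97.6],"translation":[-1,37,0.5],"claw":1},{"angular":[0,0,-97.6],"translation":[-1,37,0.5],"claw":1},{"angular":[0,0,-97.6],"translation":[-1,37,0.5],"claw":1},{"angular":[0,0,-97.6],"translation":[-1,37,0.5],"claw":1},{"angular":[0,0,-97.6],"translation":[-1,37,0.5],"claw":1},{"angular":[0,0,-97.6],"translation":[-1,37,0.5],"claw":1},{"angular":[0,0,-97.6],"translation":[-1,37,0.5],"claw":1},{"angular":[0,0,-97.6],"translation":[-1,37,0.5],"claw":1}]'
python3 - <<'E'
from h import *
i=optics.camera_info("wrist"); im=optics.camera("wrist"); cv2.imwrite("pics/w3.png",im)
print(monitor.get_state()["position"])
print(proj(i,[[.5134,-.165,.135],[.5208,-.2357,.065],[.5136,-.166,.065]]))
E
```

```text
t: 7.5
position: [0.5127, -0.1647, 0.2237]
tcp_rot: [-3.139, -0.001, 1.672]
wrist_force: [-0.6, 0.3, 0.6]
opening: 0.0857
[ 0.51284704 -0.16481634  0.22416794]
[[321.5493435  251.68809373]
 [322.01813465 307.82497306]
 [321.85578491 222.06666463]]
```

View pics/w3.png

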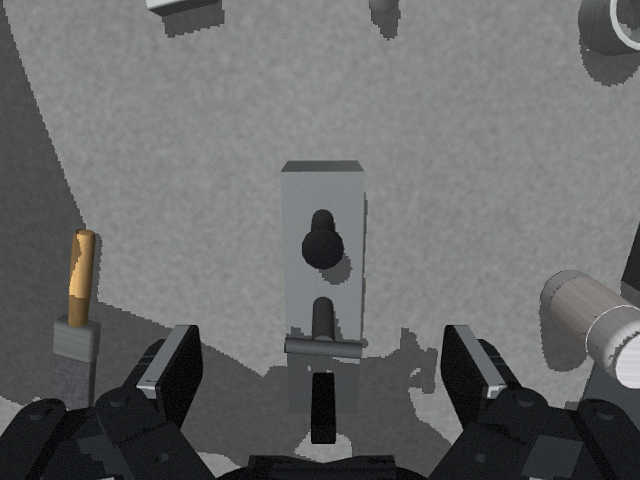

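The stylus disc is at (322,248), centred between the fingers and about 1.5 mm further +y. The pads straddle it with nothing in the way. Descending to grip.

```bash
python3 -m pendant '[{"angular":[0,0,0],"translation":[0.15,0,4],"claw":1},{"angular":[0,0,0],"translation":[0.15,0,8],"claw":1},{"angular":[0,0,0],"translation":[0.15,0,11],"claw":1},{"angular":[0,0,0],"translation":[0.15,0,13.5],"claw":1},{"angular":[0,0,0],"translation":[0.15,0,14.3],"claw":1},{"angular":[0,0,0],"translation":[0.15,0,14.4],"claw":0.5},{"angular":[0,0,0],"translation":[0.15,0,14.4],"claw":0.25},{"angular":[0,0,0],"translation":[0.15,0,14.4],"claw":0},{"angular":[0,0,0],"translation":[0.15,0,14.4],"claw":0},{"angular":[0,0,0],"translation":[0.15,0,14.4],"claw":0},{"angular":[0,0,0],"translation":[0.15,0,14.4],"claw":0},{"angular":[0,0,0],"translation":[0.15,0,14.4],"claw":0},{"angular":[0,0,0],"translation":[0.15,0,14.4],"claw":0}]'
```

```text
t: 9.18
position: [0.5137, -0.164, 0.0821]
tcp_rot: [3.141, 0.001, 1.674]
wrist_force: [-0.5, 0.0, 5.0]
opening: 0.0151
```

```bash
python3 -m pendant '[{"angular":[0,0,0],"translation":[0,0,-2],"claw":0},{"angular":[0,0,0],"translation":[0,0,-5],"claw":0},{"angular":[0,0,0],"translation":[0,0,-9],"claw":0},{"angular":[0,0,0],"translation":[0,0,-13],"claw":0},{"angular":[0,0,0],"translation":[0,0,-15],"claw":0},{"angular":[0,0,0],"translation":[0,0,-15],"claw":0},{"angular":[0,0,0],"translation":[0,0,-15],"claw":0}]'
python3 - <<'E'
from h import *
cv2.imwrite("pics/s4.png",optics.camera("scene"))
cv2.imwrite("pics/w4.png",optics.camera("wrist"))
s=monitor.get_state();print(s["position"],s["tcp_rot"],s["opening"],s["wrist_force"])
E
```

```text
t: 10.05
position: [0.5124, -0.1632, 0.2296]
tcp_rot: [-3.14, -0.001, 1.674]
wrist_force: [0.3, 0.7, -0.5]
opening: 0.0149
[ 0.51221407 -0.1631438   0.22931108] [-3.13880047e+00 -1.71899301e-03  1.67444427e+00] 0.014664907447051739 [-0.34472963 -0.68851611 -0.98620235]
```

View pics/s4.png

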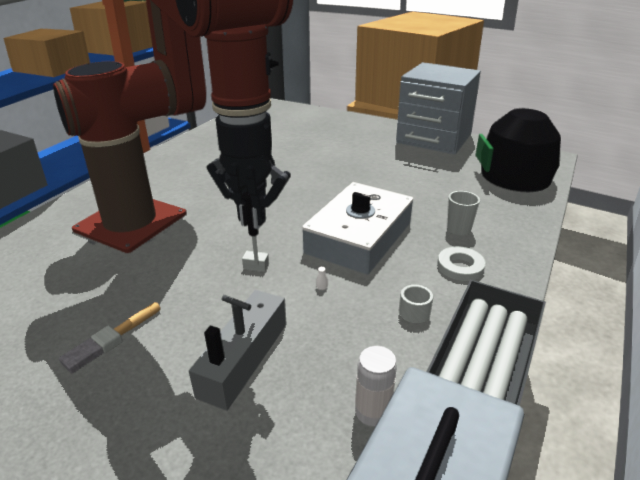

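View pics/w4.png

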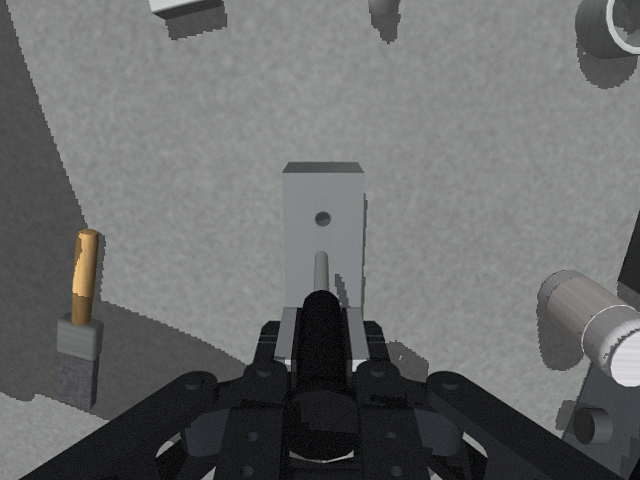

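```bash
python3 - <<'E'
from h import *
i=optics.camera_info("wrist"); s=monitor.get_state()
p=s["position"]; R=Ro.from_euler("xyz",s["tcp_rot"]); 
for d in(.075,.077,.079): print(proj(i,[p+R.apply([0,0,d])]))
row([.536,.2805,.2293],1.545)
E
```

```text
[[319.85071941 259.09205519]]
[[319.86305336 257.85031948]]
[[319.87519213 256.62844941]]
ang [-0.17 -0.09  7.42] trans [43.88  6.96  0.06]
```

```bash
python3 -m pendant '[{"angular":[0,0,7.4],"translation":[43.9,7,0],"claw":0},{"angular":[0,0,7.4],"translation":[43.9,7,0],"claw":0},{"angular":[0,0,7.4],"translation":[43.9,7,0],"claw":0},{"angular":[0,0,7.4],"translation":[43.9,7,0],"claw":0},{"angular":[0,0,7.4],"translation":[43.9,7,0],"claw":0},{"angular":[0,0,7.4],"translation":[43.9,7,0],"claw":0},{"angular":[0,0,7.4],"translation":[43.9,7,0],"claw":0},{"angular":[0,0,7.4],"translation":[43.9,7,0],"claw":0},{"angular":[0,0,7.4],"translation":[43.9,7,0],"claw":0},{"angular":[0,0,7.4],"translation":[43.9,7,0],"claw":0},{"angular":[0,0,7.4],"translation":[43.9,7,4],"claw":0},{"angular":[0,0,7.4],"translation":[43.9,7,6],"claw":0},{"angular":[0,0,7.4],"translation":[43.9,7,6],"claw":0},{"angular":[0,0,7.4],"translation":[43.9,7,6],"claw":0}]'
python3 - <<'E'
from h import *
s=monitor.get_state();i=optics.camera_info("wrist")
im=optics.camera("wrist");cv2.imwrite("pics/w5.png",im)
im2=optics.camera("scene");cv2.imwrite("pics/s5.png",cv2.resize(im2[130:270,230:430],None,fx=4,fy=4,interpolation=cv2.INTER_CUBIC))
print(s["position"],s["tcp_rot"],s["opening"])
p=s["position"]; R=Ro.from_euler("xyz",s["tcp_rot"])
print("tip",proj(i,[p+R.apply([0,0,.077])]),"hole",proj(i,[[.536,.2805,.07]]))
E
```

```text
t: 11.9
position: [0.5382, 0.2801, 0.1725]
tcp_rot: [3.14, -0.001, 1.545]
wrist_force: [0.2, -0.4, 0.8]
opening: 0.0147
[0.53816317 0.28006017 0.17249088] [ 3.14018062e+00 -5.17302616e-04  1.54460103e+00] 0.01474590149815704
tip [[319.77523096 258.00027879]] hole [[316.12685028 243.24356918]]
```

View pics/w5.png

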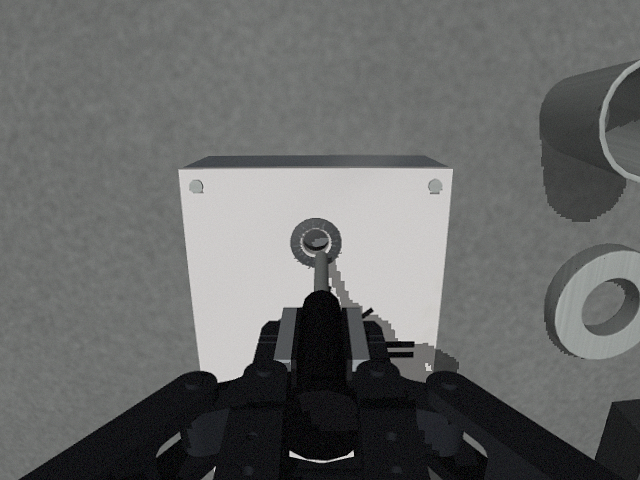

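View pics/s5.png

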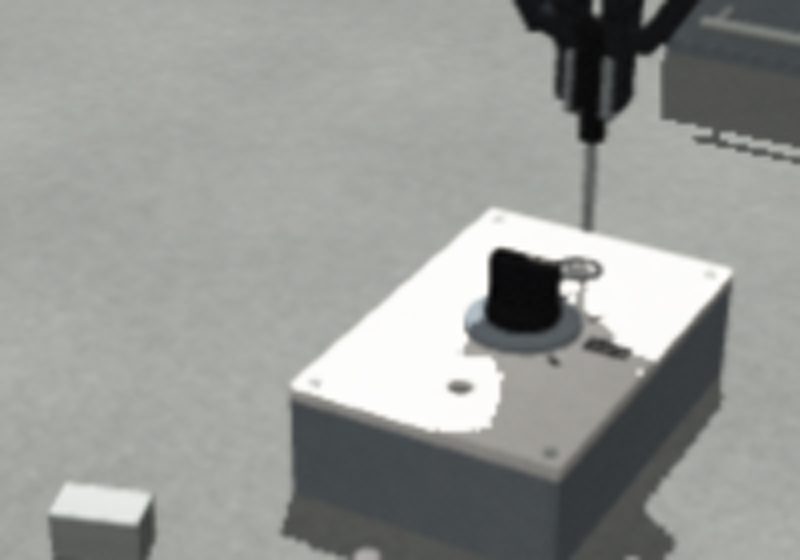

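```bash
python3 -m pendant '[{"angular":[0,0,0],"translation":[0.08,-0.2,0.9],"claw":0},{"angular":[0,0,0],"translation":[0.08,-0.2,1.7],"claw":0},{"angular":[0,0,0],"translation":[0.08,-0.2,1.7],"claw":0},{"angular":[0,0,0],"translation":[0.08,-0.2,1.7],"claw":0}]'
python3 - <<'E'
from h import *
s=monitor.get_state();i=optics.camera_info("wrist")
im=optics.camera("wrist");cv2.imwrite("pics/w6.png",cv2.resize(im[190:310,250:390],None,fx=5,fy=5,interpolation=cv2.INTER_CUBIC))
im2=optics.camera("scene");cv2.imwrite("pics/s6.png",cv2.resize(im2[150:230,330:430],None,fx=7,fy=7,interpolation=cv2.INTER_CUBIC))
j=optics.camera_info("scene")
print(s["position"],s["tcp_rot"],s["opening"],s["wrist_force"])
p=s["position"]; R=Ro.from_euler("xyz",s["tcp_rot"]);T=p+R.apply([0,0,.077])
for c,o,f in((i,(250,190),5),(j,(330,150),7)):
  print("tip",(proj(c,[T])-o)*f,"hole",(proj(c,[[.536,.2805,.07]])-o)*f)
E
```

```text
t: 12.5
position: [0.5354, 0.2812, 0.1542]
tcp_rot: [-3.141, 0.0, 1.545]
wrist_force: [0.1, 0.7, -1.1]
opening: 0.0149
[0.53535418 0.28115065 0.15418644] [-3.14138745e+00  1.10082369e-04  1.54534512e+00] 0.014882224622789646 [ 0.06368545  0.67063122 -1.10225113]
tip [[349.21255007 340.13176243]] hole [[355.40377413 323.76524508]]
tip [[305.0762647  310.88923706]] hole [[304.98935241 330.92150535]]
```

View pics/w6.png

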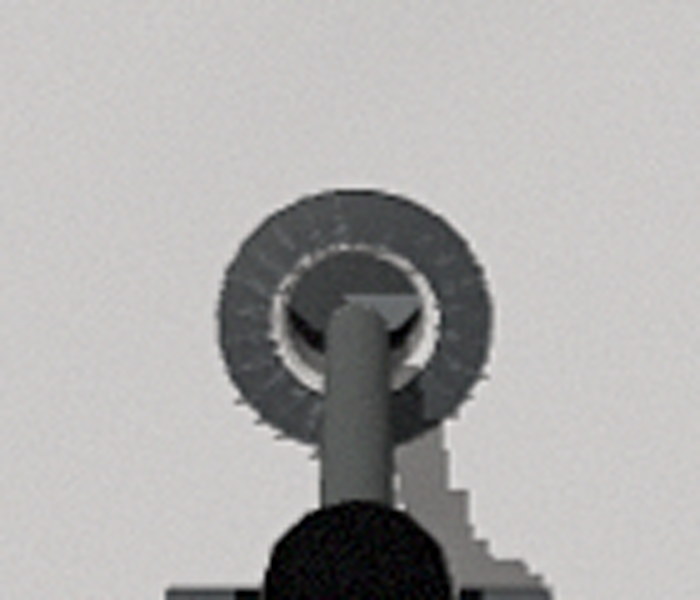

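View pics/s6.png

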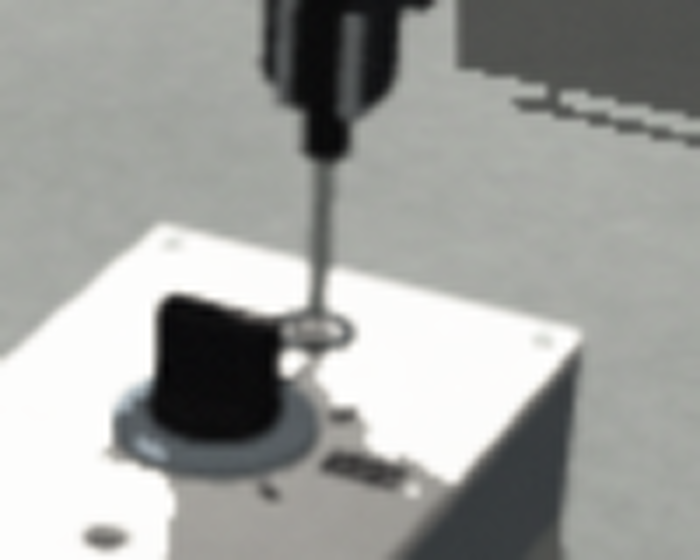

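Tip and bore look coaxial within about 1 mm in both views: the wrist view has the rod end at (357,331) against the hole at (355,322) in the zoomed image. Inserting most of the way.

```bash
python3 -m pendant '[{"angular":[0,0,0],"translation":[-0.05,0,0.6],"claw":0},{"angular":[0,0,0],"translation":[-0.05,0,1.2],"claw":0},{"angular":[0,0,0],"translation":[-0.05,0,1.8],"claw":0},{"angular":[0,0,0],"translation":[-0.05,0,2.3],"claw":0},{"angular":[0,0,0],"translation":[-0.05,0,2.3],"claw":0}]'
python3 - <<'E'
from h import *
im=optics.camera("wrist");cv2.imwrite("pics/w7.png",cv2.resize(im[190:310,250:390],None,fx=5,fy=5,interpolation=cv2.INTER_CUBIC))
s=monitor.get_state();print(s["position"],s["wrist_force"])
E
```

```text
t: 13.22
position: [0.5349, 0.2805, 0.1305]
tcp_rot: [-3.14, 0.0, 1.545]
wrist_force: [0.7, -0.4, 0.4]
opening: 0.0147
[0.53522603 0.28058694 0.13100373] [ 0.36977175 -0.70968977 -0.82411211]
```

View pics/w7.png

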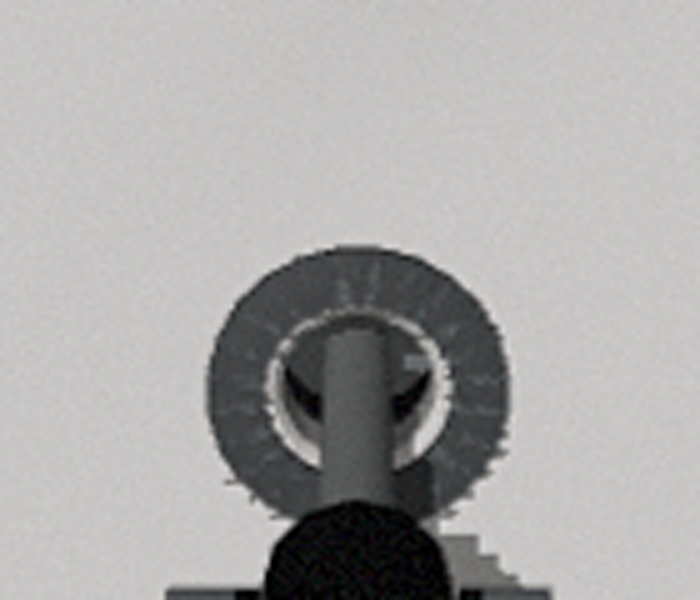

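The rod is inside the ringed bore with clearance all round. Pressing in small steps.

```bash
for k in 1; do python3 -m pendant '[{"angular":[0,0,0],"translation":[0,0,0.3],"claw":0},{"angular":[0,0,0],"translation":[0,0,0.6],"claw":0},{"angular":[0,0,0],"translation":[0,0,0.8],"claw":0},{"angular":[0,0,0],"translation":[0,0,0.8],"claw":0},{"angular":[0,0,0],"translation":[0,0,0.8],"claw":0}]'; done
python3 -c "
from h import *
for _ in range(4):
    optics.camera('top'); s=monitor.get_state();print(s['position'],s['wrist_force'])"
```

```text
t: 13.9
position: [0.5355, 0.2807, 0.1236]
tcp_rot: [3.141, -0.0, 1.545]
wrist_force: [-0.3, 0.1, 2.3]
opening: 0.0148
[0.53553885 0.28070323 0.12361012] [-0.92938979  0.42213642  2.30560931]
[0.53553557 0.28069648 0.12358274] [-0.32653444  0.00496356  2.09254274]
[0.53553962 0.28070168 0.12355563] [0.35080808 0.59387838 1.98533208]
[0.53552017 0.28069702 0.12352071] [0.07143154 0.01967459 0.90053094]
```

```bash
python3 -m pendant '[{"angular":[0,0,0],"translation":[0,0,0.2],"claw":0},{"angular":[0,0,0],"translation":[0,0,0.4],"claw":0},{"angular":[0,0,0],"translation":[0,0,0.5],"claw":0},{"angular":[0,0,0],"translation":[0,0,0.5],"claw":0}]'; python3 -m pendant '[{"angular":[0,0,0],"translation":[0,0,0.1],"claw":0},{"angular":[0,0,0],"translation":[0,0,0.1],"claw":0},{"angular":[0,0,0],"translation":[0,0,0.1],"claw":0}]'
```

```text
t: 14.6
position: [0.5357, 0.2808, 0.119]
tcp_rot: [3.141, -0.0, 1.545]
wrist_force: [-1.6, -0.1, 6.4]
opening: 0.0151
t: 14.98
position: [0.5359, 0.2808, 0.1188]
tcp_rot: [3.14, -0.0, 1.545]
wrist_force: [-2.2, -0.8, 10.8]
opening: 0.0145
```

```bash
python3 -m pendant '[{"angular":[0,0,0],"translation":[0,0,0.1],"claw":0},{"angular":[0,0,0],"translation":[0,0,0.1],"claw":0},{"angular":[0,0,0],"translation":[0,0,0.1],"claw":0}]'
```

```text
t: 15.35
position: [0.5361, 0.2809, 0.1187]
tcp_rot: [3.14, -0.001, 1.545]
wrist_force: [-4.1, -2.2, 14.0]
opening: 0.0149
```

The force climbs to 14 N with no further travel, so the button is bottomed. I'll hold for a second and take final views.

```bash
python3 -m pendant '[{"angular":[0,0,0],"translation":[0,0,0],"claw":0},{"angular":[0,0,0],"translation":[0,0,0],"claw":0},{"angular":[0,0,0],"translation":[0,0,0],"claw":0},{"angular":[0,0,0],"translation":[0,0,0],"claw":0},{"angular":[0,0,0],"translation":[0,0,0],"claw":0},{"angular":[0,0,0],"translation":[0,0,0],"claw":0},{"angular":[0,0,0],"translation":[0,0,0],"claw":0},{"angular":[0,0,0],"translation":[0,0,0],"claw":0}]'
python3 - <<'E'
from h import *
a=cv2.resize(optics.camera("scene")[140:300,230:430],None,fx=3,fy=3,interpolation=cv2.INTER_CUBIC)
cv2.imwrite("pics/s8.png",a)
cv2.imwrite("pics/w8.png",optics.camera("wrist"))
E
```

```text
t: 16.35
position: [0.5361, 0.2809, 0.1187]
tcp_rot: [3.14, -0.001, 1.545]
wrist_force: [-3.8, -1.5, 14.6]
opening: 0.0153
```

View pics/s8.png

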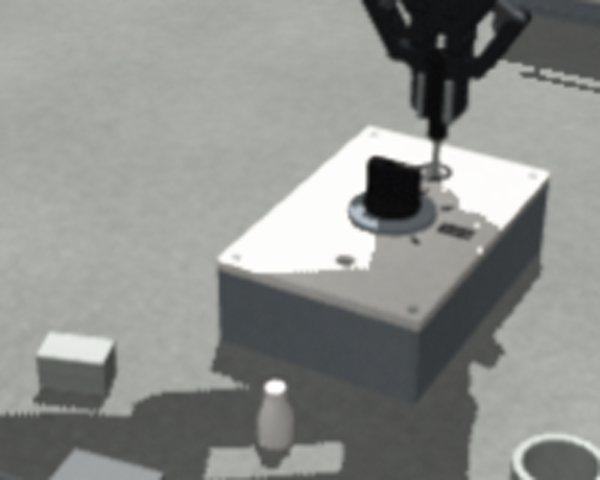

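View pics/w8.png

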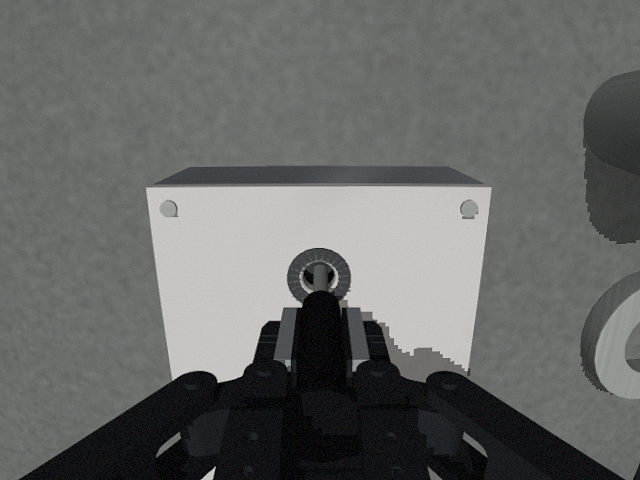

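The rod is in the ringed bore at (319,275), the knob hasn't moved, and the force is steady at about 14 N. Handing in.

```bash
python3 -c "
from station import bot
print(bot.finish_job())"
```

```text
the job is handed in; nothing more can be done
None
```

The job is handed in at about 16.5 s of the 64 s allowed; the system gave no verdict. I turned the selector 80° clockwise from its first detent and released it. I then took the stylus from the rack's +y hole, put it through the ringed aperture and pressed the button until it stopped.

What the last checks showed:
- **Selector:** after release, the wrist picture showed the pointer on the double bar. The last scene picture showed the knob unmoved.
- **Zero button:** first contact came at a TCP height of about 0.1236 m and travel stopped at 0.1187 m. The last 0.2 cm of commanded push raised the force from 6.4 to 14 N with almost no further motion. It held at 14.6 N for a second, against the 5 N spring, with the stylus still gripped.
- **Other things:** the arm did not go near the plain aperture, and nothing looked disturbed in the pictures I took.

**What disagreed:**
- The wrist camera put the box about 2 mm further +y than the top camera. I aimed between the two and checked the rod against the bore before inserting it.
- Button travel is inferred from force and height, not read directly. The measured travel is about 5 mm; it comes to roughly 6 mm if the button was already slightly down at the first contact reading.
- A side force of about 4 N remained at the end, so the rod may be lightly touching the bore wall.

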